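Test the bench breaker, then hold the socket shutter open at the mark

TASK

I want to plug in the welder: on the breaker unit press the round test button so that its lever drops, then lift the lever back up until it stays up by itself. After that pull the spring-loaded steel shutter of the socket unit out by its upright handle until its pointer is level with the mark clip on the side rail, and keep it there: finish while still holding the handle, the shutter steady at the mark, because it springs shut when let go. Do not shift the mark clip, and leave the other things on the bench where they are.

Things in the scene. Friction and masses are not known exactly. Their poses are not given: they have to be found in the camera images.
- breaker_unit: grey breaker unit bolted to the bench, 170 (x) x 150 (y) x 65 mm high; origin at the centre of its underside, z up, its front is its -x side (roughly facing the robot). On its flat top: the T lever in a slot along x at y = -35 mm, the round test button at x = -20, y = +42 mm. Stands left or right of the socket unit, turned up to 0.35 rad.
- button_top (a point): centre of the top face of the black round test button, 26 mm across, at rest 88 mm above the bench (18 mm above its collar). It is pressed straight down, 6 mm full travel, 1.5 N at first and 5 N fully down; the lever falls after about 3 to 4 mm. It springs back up.
- button (a joint): test button travel in m: 0 released, 0.006 fully down
- lever_bar (a point): centre of the black T lever's cross bar (12 mm thick, 38 mm long along the unit's y), 75 mm from the lever's axis. Up: 128 mm above the bench, leaning back (+x). Dropped: fallen to the front, 51 mm in front (-x) of the axis, 110 mm up. 50 g, free hinge, no spring: lift the bar from its front along its arc (a hard level push may jam); past upright it falls on its stop and stays.
- lever (a joint): lever angle in rad: 0 up (on, against its stop, leaning 0.2 back), 0.2 upright, 0.95 fully dropped (0.75 forward of upright) (off). Its axis is level, along the unit's y, at x = +30, y = -35, z = 55 mm of the unit; the stem is 9 mm thick.
- socket_unit: grey socket unit bolted to the bench, 200 (x) x 120 (y) x 65 mm high; origin at the centre of its underside, z up, its front is its -x side. On top two aluminium rails along x (10 mm wide, 12 mm high, centred at y = +-44 mm), between them a flat steel shutter covering the socket at the back. Turned up to 0.35 rad.
- shutter_handle (a point): middle of the top edge of the shutter's upright steel handle: a blade 12 mm thick along the unit's x, 34 mm wide along y, standing 36 mm above the shutter plate (plate top 71 mm, handle top 107 mm above the bench). Shut, it stands at x = +15, y = 0 of the unit. It is pulled along the unit's -x (to its front).
- shutter (a joint): how far the shutter is pulled out in m: 0 shut, 0.07 its end stop. A spring pulls it shut: 4 N when shut plus 0.1 N for each mm out (about 7 to 9 N at the mark).
- shutter_pointer (a point): tip of the thin upright steel fin (3 mm thick) on the shutter's +y edge, 20 mm behind the handle; it travels with the shutter. Axes as the unit's.
- mark_top (a point): tip of the 3 mm fin of the dark steel mark clip on the +y rail, 92 mm above the bench; axes as the unit's. The pointer is at the mark when both have the same x in the unit; the mark lies 28 to 50 mm in front (-x) of the pointer of the shut shutter. The clip slides stiffly (8 N); do not move it.
- mark (a joint): setting of the mark clip in m: the value that joint shutter must reach
- small_cup: small white plastic cup, 58 mm across, 62 mm tall, stands between the two units; loose, leave it alone; origin at its underside
- coffee_cup: light brown cup, 78 mm across, 95 mm tall; loose, leave it alone; origin at its underside
- plate_a: flat dark steel plate 75 x 45 x 5 mm; loose, leave it alone; origin at its underside
- plate_b: flat dark steel plate 75 x 45 x 5 mm; loose, leave it alone; origin at its underside
- angle_piece: piece of dark steel angle, 80 mm long, legs 50 mm; loose, leave it alone; origin at its underside
- pliers: pliers with red grips, 180 mm long, lying flat; loose, leave it alone; origin at its underside
There are look-alikes about, which are no part of the job. What is shaped like the socket_unit but orange is not meant.

How it is judged:
By the outcome, as a careful person would: the job done as asked, in the order asked, and still so for the second after the job is handed in, while the arm keeps its last pose, push and grip.
It also fails if it takes over 58 s, if anything falls off the work surface, if the arm or the gripper's body presses on something with over 40 N, if the wrist force passes 120 N, or if a joint passes its speed limit or range.

ROBOT

A 6-joint arm with a two-finger parallel gripper is mounted at the origin on the work surface. World frame = base frame: x ahead of the robot, y to its left, z up, the work surface at z = 0. Lengths are in m, angles in rad, forces in N, time in s.
With the tool pointing down it reaches from about 0.3 to 0.875 m from the base axis. Payload 6.4 kg.
Tool frame: the origin (TCP) lies between the finger pads; the fingertips stand 22 mm ahead of it and the grasp point (between the pads) lies 3 mm ahead of it; z points along the fingers, y is the line along which they close (so a half turn about z gives the same grasp; the last joint's range is limited). The gripper opens to 85 mm and grips with 20 to 120 N. Pads are 22 mm wide; open, the fingers measure 114 mm over their backs; the gripper's body (76 mm by 85 mm) begins 54 mm behind the grasp point. The pads swing forward as they close: fully open they stand 13 mm farther back than shut.
Start: joints at [1.069, 0.181, 1.607, -0, 1.354, -0.206], TCP at [0.168, 0.55, 0.253] pointing down, gripper open.
Joint ranges: [-2.99, 2.99], [-0.89, 2.07], [0.3, 2.58], [-1.14, 4.28], [0, 2.63], [-3.12, 3.12]. Speed limits (rad/s): [2.57, 2.57, 3.01, 3.14, 3.14, 3.14].

INTERFACE

Orientations are given as a unit quaternion [w, x, y, z].
In Python, from bench import ctrl, imaging, workorder gives the robot as it stands.
- The arm moves only by the shell command python3 -m pendant 'ROWS' [OPENING]. ROWS is JSON, a list of rows, each a list of 4 numbers: the shift along the tool's x, y, z in cm, then the turn about the tool's z in degrees. In form: [[dx, dy, dz, roll], ...]. A call has 1 to 12 rows; each row is the pose to reach, as a shift and turn from the pose commanded when the call began, along the tool's axes at that moment; what a row does not reach only later rows make up. A row lasts 1/12 s, in which the tool goes at most 41.7 mm and 7.16 degrees, less where a joint would pass 70% of its speed; a pose out of reach is approached as far as the arm can. A call with a gripper value outside its range is refused whole. OPENING is the opening, from 0 (shut) to 1 (fully open), set as the call begins (- or left out, the last holds). The fingers move at their own pace and stop on an object; the grip force is fixed at half the most. Time passes only in rows, so rows that repeat a pose let the fingers close. It gives the time, the measured TCP pose, the force, the opening and the grip force at its end, in the units of the state.
- ctrl.get_obs(): the state, without advancing time (a new reading comes with each control period).
- imaging.camera(name): name is "scene" or "side" or "wrist"; returns the picture (420x560x3 uint8, red, green, blue); there is no depth.
- imaging.camera_info(name): a dict with "K" (3x3 intrinsics, pixels), "T" (4x4, takes a point from camera to world coordinates); the wrist camera has in their place "tool_from_camera" (4x4, takes a point from camera to tool coordinates, whose origin is the TCP and whose axes are the flange's). Camera axes: x right, y up, looking along -z (the intrinsics and any distortion apply to the point x, -y, -z); pixel columns grow to the right and rows downward; lengths in m; the calibration is good to about 2 mm. A picture is of the moment at which its call begins: read the wrist's pose just before it. camera_info takes no time and is no camera call.
- workorder.hand_in(): hands the job in; it is judged then, once.
The state is a dict: "time_s": time; "q": joint angles; "dq": joint speeds; "joint_efforts": joint torques, N m; "eef_pos": TCP position; "eef_rot": TCP orientation; "wrist_force": force on the tool from outside, world axes, zero at the start; "torque": the same for the moment, N m; "opening": opening from 0.0 (shut) to 1.0 (fully open); "grasp_force": force on a finger pad.
Only numpy, scipy, OpenCV 4.12 (cv2) and the standard library are available. Lean on these libraries where they do the work, as an engineer would, in place of code of your own. Each camera call takes 0.05 s, during which the arm holds its last target. There are 200 camera calls.

## Working session

There is one attempt and no reset: what is moved stays moved. The work goes in short steps, Python scripts to look and compute and a shell command to move; the robot and the scene stay as the last step left them, time stands still between calls to the robot, and variables do not carry over. Pictures are saved under pics/ and viewed, at most 10 in all, crops included, and the job is handed in when it is done.

```bash
ls; mkdir -p pics; cat > h.py <<'E'
import numpy as np, cv2
from bench import ctrl, imaging, workorder
E
python3 - <<'E'
from h import *
np.set_printoptions(precision=4,suppress=True)
for n in("scene","side","wrist"):
    im=imaging.camera(n); cv2.imwrite(f"pics/{n}0.png",im[:,:,::-1]); i=imaging.camera_info(n); print(n,i)
o=ctrl.get_obs(); print(o)
E
```

```text
pics
scene {'K': array([[412.1938,   0.    , 284.6068],
       [  0.    , 412.1938, 211.5821],
       [  0.    ,   0.    ,   1.    ]]), 'T': array([[-0.0357, -0.6301,  0.7757,  1.3061],
       [ 0.9992, -0.0375,  0.0156,  0.0141],
       [ 0.0193,  0.7756,  0.6309,  0.7827],
       [ 0.    ,  0.    ,  0.    ,  1.    ]])}
side {'K': array([[462.504 ,   0.    , 289.6401],
       [  0.    , 462.504 , 220.9039],
       [  0.    ,   0.    ,   1.    ]]), 'T': array([[ 0.9796,  0.1136, -0.166 ,  0.2608],
       [-0.2011,  0.5362, -0.8198, -1.0552],
       [-0.0041,  0.8364,  0.5481,  0.7842],
       [ 0.    ,  0.    ,  0.    ,  1.    ]])}
wrist {'K': array([[302.7109,   0.    , 282.2931],
       [  0.    , 302.7109, 214.1261],
       [  0.    ,   0.    ,   1.    ]]), 'tool_from_camera': array([[ 0.0006,  0.9527,  0.3039,  0.0778],
       [ 1.    , -0.0004, -0.0007, -0.0016],
       [-0.0006,  0.3039, -0.9527, -0.1202],
       [ 0.    ,  0.    ,  0.    ,  1.    ]])}
{'time_s': 0.15, 'q': array([ 1.0687,  0.1814,  1.6077,  0.    ,  1.3538, -0.2063]), 'dq': array([-0.0004, -0.0021, -0.0024,  0.0004, -0.0011,  0.0019]), 'joint_efforts': array([  0.0008, -44.5262, -35.1694,  -0.0002,   0.0058,  -0.    ]), 'eef_pos': array([0.1674, 0.5497, 0.2526]), 'eef_rot': array([-0.0003,  0.1473,  0.9891, -0.0006]), 'wrist_force': array([-0.4857, -0.4608,  0.5243]), 'torque': array([-0.0115,  0.0237,  0.0087]), 'grasp_force': 0.0, 'opening': 1.0026067665056762}
```

View pics/scene0.png

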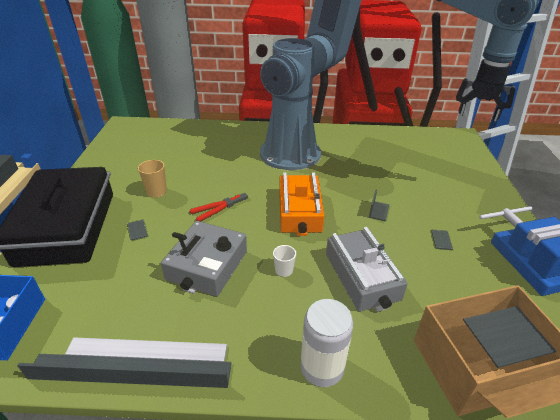

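View pics/side0.png

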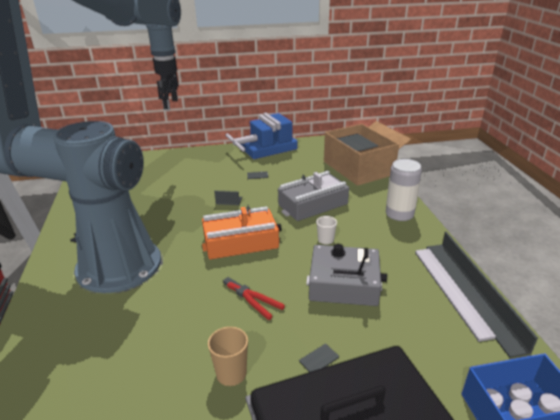

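The scene view shows the breaker at about (205,258), the grey socket unit at (365,265) and the orange look-alike at (300,203). In the side view they are at (345,275), (313,195) and (240,232). The grey unit at (365,265) matches the description, so I'll confirm it in an enlarged crop.

```bash
python3 - <<'E'
from h import *
s=cv2.imread("pics/scene0.png"); d=cv2.imread("pics/side0.png")
c=lambda im,x,y:cv2.resize(im[y:y+75,x:x+100],(400,300),interpolation=cv2.INTER_CUBIC)
cv2.imwrite("pics/m.png",np.vstack([np.hstack([c(s,155,218),c(s,315,225)]),np.hstack([c(d,295,235),c(d,265,155)])]))
E
```

```text
(no output)
```

View pics/m.png

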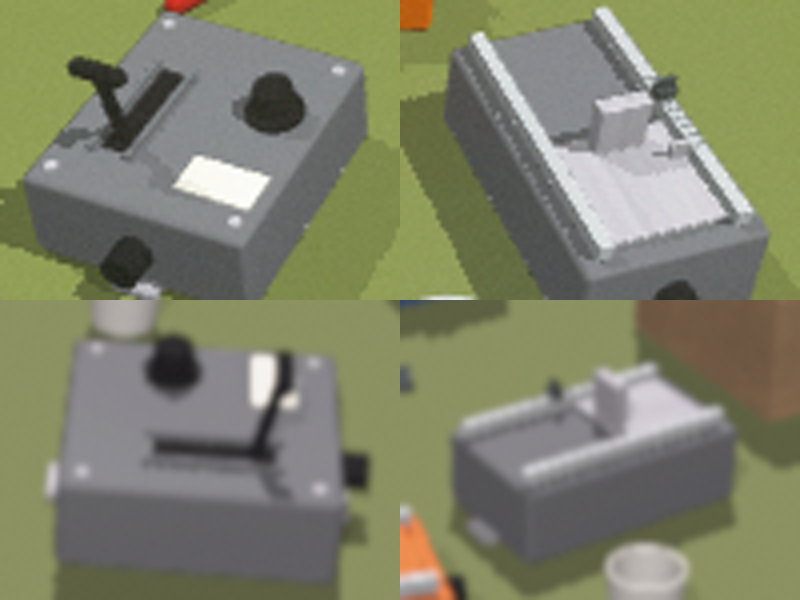

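The crops confirm the breaker: screws, lever at the -y side, black button at (224,238). They also confirm the grey socket unit, with its steel handle at (370,248), dark mark clip at (381,245) and pointer at (385,262). I'll fit the poses to these.

```bash
cat >> h.py <<'E'
from scipy.optimize import least_squares
from scipy.spatial.transform import Rotation as R
def proj(P,K,T):
    p=(np.atleast_2d(P)-T[:3,3])@T[:3,:3]; p=p*[1,-1,-1]; q=p@K.T; return q[:,:2]/q[:,2:]
def cam(n,obs=None):
    i=imaging.camera_info(n)
    if n!="wrist": return i["K"],i["T"]
    o=obs or ctrl.get_obs(); M=np.eye(4); M[:3,:3]=R.from_quat(np.roll(o["eef_rot"],-1)).as_matrix(); M[:3,3]=o["eef_pos"]
    return i["K"],M@i["tool_from_camera"]
def U(p,L):
    c,s=np.cos(p[2]),np.sin(p[2]); L=np.atleast_2d(np.array(L,float)); return np.c_[p[0]+c*L[:,0]-s*L[:,1],p[1]+s*L[:,0]+c*L[:,1],L[:,2]]
def tri(obs): # [(cam,pix)..]
    f=lambda X:np.concatenate([proj(X,*c)[0]-p for c,p in obs]); r=least_squares(f,[.6,0,.1]); return r.x,np.abs(r.fun).max()
E
python3 - <<'E'
from h import *
np.set_printoptions(precision=4,suppress=True)
S,D=cam("scene"),cam("side")
def fit(off,A,B,h):
    z=.065; (ox,oy,px,py)=off
    f=lambda p:np.concatenate([(proj(U(p,[[a,b,z] for a,b,_,_ in L]),*C)-[[u,v] for _,_,u,v in L]).ravel() for C,L in((S,A),(D,B))])
    r=least_squares(f,h,loss="soft_l1"); print(r.x,r.fun.reshape(-1,2).round(1).tolist()); return r.x
def q(L,ox,oy): return [(a,b,ox+u/4,oy+v/4) for a,b,u,v in L]
b=fit((0,0,0,0),q([(-.085,-.075,163,16),(-.085,.075,364,66),(.085,.075,243,245),(.085,-.075,28,180)],155,218),
 q([(-.085,-.075,57,183),(.085,-.075,342,197),(-.085,.075,75,42),(.085,.075,335,52)],295,235),[.65,-.2,0])
s=fit(0 or(0,0,0,0),q([(-.1,-.06,52,50),(.1,-.06,185,268),(.1,.06,368,232)],315,225),
 q([(-.1,-.06,127,182),(-.1,.06,55,135),(.1,-.06,333,135)],265,155),[.65,.2,0])
def t(n,a,c,p):
    X,e=tri([(S,np.array(a)),(D,np.array(c))]); l=U([0,0,-p[2]],[X-[p[0],p[1],0]])[0]; print(n,X,"unit",l,e)
t("button",(155+275/4,218+78/4),(295+173/4,235+40/4),b)
t("bar",(155+98/4,218+71/4),(295+283/4,235+57/4),b)
t("handle",(315+221/4,225+98/4),(265+210/4,155+74/4),s)
t("mark",(315+263/4,225+78/4),(265+154/4,155+82/4),s)
E
```

```text
[ 0.5763 -0.1958 -0.3152] [[-0.3, -2.3], [0.7, -1.1], [0.4, 0.8], [-2.5, -0.2], [-0.1, -0.4], [1.2, 1.2], [-0.2, -2.2], [-0.1, -0.6]]
[0.5917 0.1992 0.3391] [[-0.9, -1.4], [-0.5, 2.7], [1.4, 0.0], [-0.5, 3.1], [-2.2, -1.7], [1.3, -2.0]]
button [ 0.5679 -0.1498  0.091 ] unit [-0.0222  0.0412  0.091 ] 0.6914613363664444
bar [ 0.6088 -0.2405  0.1338] unit [ 0.0448 -0.0324  0.1338] 0.681006433963546
handle [0.6063 0.2028 0.1092] unit [ 0.015  -0.0014  0.1092] 0.10708090145146798
mark [0.5682 0.2357 0.0902] unit [-0.0099  0.0423  0.0902] 0.11667596128845048
```

```bash
cat >> h.py <<'E'
b=[.5763,-.1958,-.3152]; s=[.5917,.1992,.3391]
def go(P,o=None):
    o=o or ctrl.get_obs(); return (R.from_quat(np.roll(o["eef_rot"],-1)).inv().apply(np.array(P)-o["eef_pos"])*100).round(2)
E
python3 - <<'E'
from h import *
B=U(b,[-.021,.042,.088])[0]; print(B, go([B[0],B[1],.17]))
E
```

```text
[ 0.56935486 -0.14935902  0.088     ] [-58.83 -55.14   8.32]
```

```bash
python3 -m pendant '[[-4,-3.5,0,0],[-8,-7,0,0],[-12,-11,0,0],[-16,-15,0,0],[-19,-18,0,0],[-22,-21,0,0],[-25,-24,0,0],[-28,-27,0,0],[-31,-30,0,0],[-34,-32,0,0],[-37,-35,0,0],[-40,-38,0,0]]' 0
python3 - <<'E'
from h import *
B=U(b,[-.021,.042,.088])[0]; print(go([B[0],B[1],.15]))
E
```

```text
time_s: 1.15
eef_pos: [0.4145, 0.1132, 0.2534]
eef_rot: [0.0, 0.147, 0.989, 0.0]
wrist_force: [0.9, 1.0, -0.3]
opening: -0.001
grasp_force: 0.0
[-22.46 -20.61  10.35]
```

```bash
python3 -m pendant '[[-3,-2.5,0,0],[-6,-5,0,0],[-9,-8,0,0],[-12,-11,1,0],[-15,-14,3,0],[-18.8,-17.1,5,0],[-18.8,-17.1,7,0],[-18.8,-17.1,9,0],[-18.8,-17.1,10.3,0],[-18.8,-17.1,10.3,0],[-18.8,-17.1,10.3,0]]'
python3 - <<'E'
from h import *
B=U(b,[-.021,.042,.088])[0]; print(go([B[0],B[1],.11]))
im=imaging.camera("wrist"); cv2.imwrite("pics/w1.png",im[:,:,::-1])
print(proj([B, U(b,[-.072,-.035,.110])[0]],*cam("wrist")))
E
```

```text
time_s: 2.07
eef_pos: [0.5433, -0.103, 0.1495]
eef_rot: [-0.001, 0.147, 0.989, 0.0]
wrist_force: [-0.1, 0.4, 0.8]
opening: -0.006
grasp_force: 0.0
[-3.85 -3.68  3.94]
[[230.91382185 292.69782945]
 [ 86.47860136 233.38534644]]
```

View pics/w1.png

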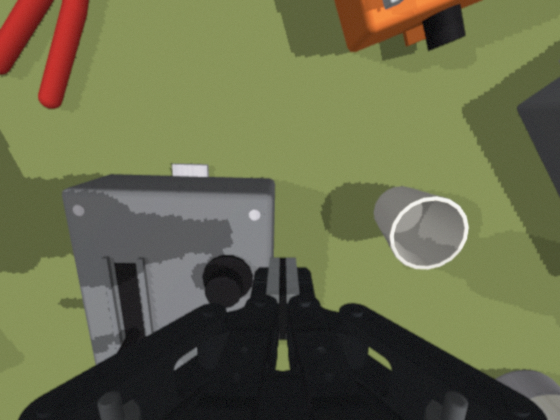

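The wrist view shows the button top at about (224,289), 7 px left of the prediction, so the correction is 3-4 mm. The lever is at (125,340).

```bash
python3 -m pendant '[[-2,-2,0,0],[-3.7,-3.9,1,0],[-3.7,-3.9,2.5,0],[-3.7,-3.9,3.6,0],[-3.7,-3.9,4.1,0],[-3.7,-3.9,4.3,0],[-3.7,-3.9,4.5,0],[-3.7,-3.9,4.5,0]]'
```

```text
time_s: 2.78
eef_pos: [0.5678, -0.1508, 0.1059]
eef_rot: [-0.0, 0.147, 0.989, -0.0]
wrist_force: [-2.8, -0.7, 4.4]
opening: 0.002
grasp_force: 2.0
```

```bash
python3 -m pendant '[[0,0,-2.5,0],[0,0,-5,0],[3,-2,-6,0],[5,-5,-6,0],[5,-7.7,-6,0],[5,-7.7,-6,0],[5,-7.7,-6,0]]'
python3 - <<'E'
from h import *
o=ctrl.get_obs();T=cam("wrist",o)
im=imaging.camera("wrist");d=imaging.camera("scene"); e=imaging.camera("side")
f=lambda i:i[:,:,::-1]
cv2.imwrite("pics/w2.png",np.vstack([cv2.resize(f(im)[180:420],(560,240)),np.hstack([cv2.resize(f(d)[218:293,155:255],(280,210)),cv2.resize(f(e)[235:310,295:395],(280,210))])]))
bar=U(b,[-.021,-.035,.110])[0];print(o["eef_pos"],go(bar,o),"bar px",proj([bar],*T)-[0,180])
E
```

```text
time_s: 3.37
eef_pos: [0.4978, -0.2111, 0.1661]
eef_rot: [0.001, 0.148, 0.989, -0.0]
wrist_force: [0.2, -0.2, -0.7]
opening: 0.003
grasp_force: 0.0
[ 0.4977679  -0.2111491   0.16610824] [-4.89  0.31  5.62] bar px [[288.86409919 132.38035522]]
```

View pics/w2.png

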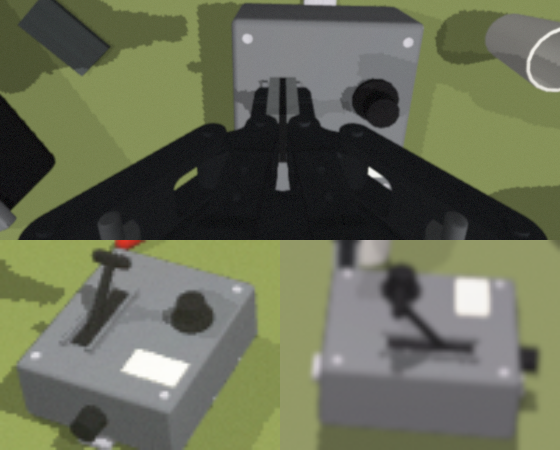

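The lever has dropped: the bar is at about (195,224) in the scene view, forward over the slot. Next I lower the closed fingers in front of the bar and lift it along its arc.

```bash
python3 -m pendant '[[0,0.3,2.5,0],[0,0.3,4.9,0],[-2,0.3,4.9,0],[-3,0.3,4.9,0],[-3.5,0.3,4.7,0],[-4,0.3,4.3,0],[-4.5,0.3,3.9,0],[-5,0.3,3.6,0],[-5.5,0.3,3.35,0],[-6,0.3,3.2,0],[-6.5,0.3,3.1,0],[-7,0.3,3,0]]'
python3 -m pendant '[[-0.5,0,-0.1,0],[-1,0,-0.1,0],[-1.5,0,-0.1,0],[-1.9,0,-0.1,0],[-2.2,0,-0.1,0],[-2.2,0,-0.1,0]]'
```

```text
time_s: 4.52
eef_pos: [0.566, -0.2281, 0.1356]
eef_rot: [0.0, 0.147, 0.989, -0.0]
wrist_force: [-0.2, 0.3, 0.6]
opening: -0.002
grasp_force: 0.1
time_s: 5.02
eef_pos: [0.5871, -0.2345, 0.1362]
eef_rot: [0.0, 0.147, 0.989, -0.0]
wrist_force: [-0.1, -0.2, -0.4]
opening: 0.002
grasp_force: 0.0
```

```bash
python3 -m pendant '[[2,0,-1,0],[4,0,-4,0],[4,2,-6,0],[4,4,-8,0],[4,4,-8,0]]' 1
python3 - <<'E'
from h import *
d=imaging.camera("scene"); e=imaging.camera("side"); f=lambda i:i[:,:,::-1]
cv2.imwrite("pics/w3.png",np.hstack([cv2.resize(f(d)[208:298,145:265],(400,300)),cv2.resize(f(e)[225:315,285:405],(400,300))]))
P=U(s,[-.02,0,0])[0];P[2]=.25
print(go(P))
E
```

```text
time_s: 5.43
eef_pos: [0.5624, -0.1827, 0.2213]
eef_rot: [0.004, 0.146, 0.989, -0.001]
wrist_force: [-0.2, -0.4, 0.2]
opening: 0.707
grasp_force: 0.0
[ 9.74 36.4  -3.32]
```

View pics/w3.png

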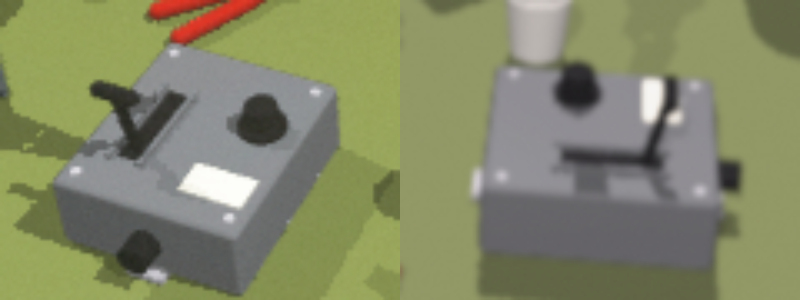

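The lever stands up as it did at the start: bar at about (177,236) in the scene view and leaning back in the side view. Now I move to the socket unit and turn the tool by 53.5°.

```bash
python3 -m pendant '[[0.5,3.5,-2,5],[1,7,-3.3,10],[2,10,-3.3,15],[3,13,-3.3,20],[3,16,-3.3,25],[4,19,-3.3,30],[4,22,-3.3,35],[5,25,-3.3,40],[5,28,-3.3,45],[6,31,-3.3,50],[6,34,-3.3,53.5],[6.9,38.5,-3.3,53.5]]' 1
python3 - <<'E'
from h import *
P=U(s,[.015,0,.25])[0];print(go(P))
x=R.from_quat(np.roll(ctrl.get_obs()["eef_rot"],-1)).as_matrix()[:,1];print(np.degrees(np.arctan2(x[1],x[0])))
E
```

```text
time_s: 6.53
eef_pos: [0.6061, 0.1987, 0.2473]
eef_rot: [-0.0, 0.579, 0.815, -0.001]
wrist_force: [-0.0, -0.6, 0.9]
opening: 1.003
grasp_force: 0.0
[ 0.52  0.16 -0.28]
19.214912237107626
```

```bash
cat > shot.py <<'E'
import sys,pickle
from h import *
o=ctrl.get_obs(); im=imaging.camera("wrist")[:,:,::-1]
cv2.imwrite(f"pics/{sys.argv[1]}.png",im); pickle.dump((o,im),open(f"pics/{sys.argv[1]}.pkl","wb"))
L={"handle":[.015,0,.107],"mark":[-.0099,.044,.092],"ptr":[-.005+0.0,.036,.09]}
print({k:proj(U(s,v),*cam("wrist",o))[0].round(0) for k,v in L.items()}, o["eef_pos"])
E
python3 -m pendant '[[0.5,-3,-1,0],[0.5,-3,-1,0],[0.5,-3,-1,0],[0.5,-3,-1,0]]'; python3 shot.py a
python3 -m pendant '[[0,3,0,0],[0,5,0,0],[0,5,0,0],[0,5,0,0],[0,5,0,0]]'; python3 shot.py c
python3 - <<'E'
import cv2,numpy as np
a,c=cv2.imread("pics/a.png"),cv2.imread("pics/c.png")
cv2.imwrite("pics/ac.png",np.hstack([a[:,80:480],c[:,80:480]]))
E
```

```text
time_s: 6.87
eef_pos: [0.5762, 0.1936, 0.2587]
eef_rot: [0.0, 0.577, 0.817, -0.0]
wrist_force: [0.1, -0.7, 0.7]
opening: 1.0
grasp_force: 0.0
{'handle': array([317., 204.]), 'mark': array([290., 154.]), 'ptr': array([295., 162.])} [0.57617421 0.19361889 0.25872086]
time_s: 7.33
eef_pos: [0.623, 0.2103, 0.2592]
eef_rot: [-0.0, 0.577, 0.817, -0.0]
wrist_force: [-0.6, -0.7, -0.1]
opening: 1.001
grasp_force: 0.0
{'handle': array([264., 204.]), 'mark': array([237., 154.]), 'ptr': array([243., 162.])} [0.62296148 0.21031272 0.25922696]
```

View pics/ac.png

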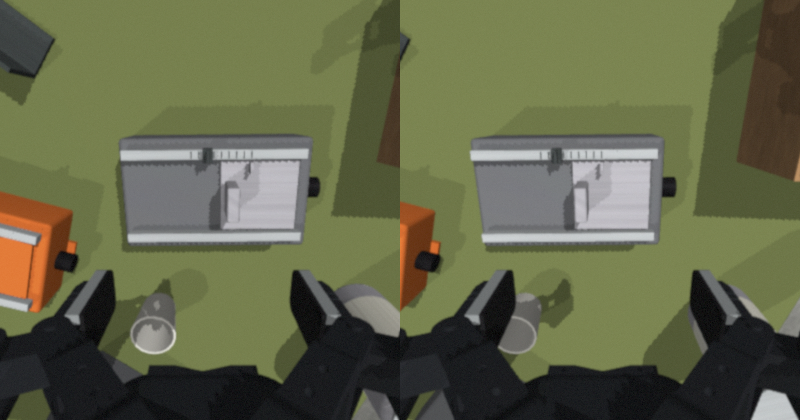

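The handle is at about (233,200) in the left crop, the mark clip at (208,155) and the pointer fin at (248,170). I'll enlarge for sub-pixel picks.

```bash
python3 - <<'E'
import cv2,numpy as np
a,c=cv2.imread("pics/a.png"),cv2.imread("pics/c.png")
k=lambda i,x,y:cv2.resize(i[y:y+80,x:x+50],(400,640),interpolation=cv2.INTER_CUBIC)[:600]
cv2.imwrite("pics/z.png",np.hstack([k(a,284,142),k(c,232,142)]))
E
```

```text
(no output)
```

View pics/z.png

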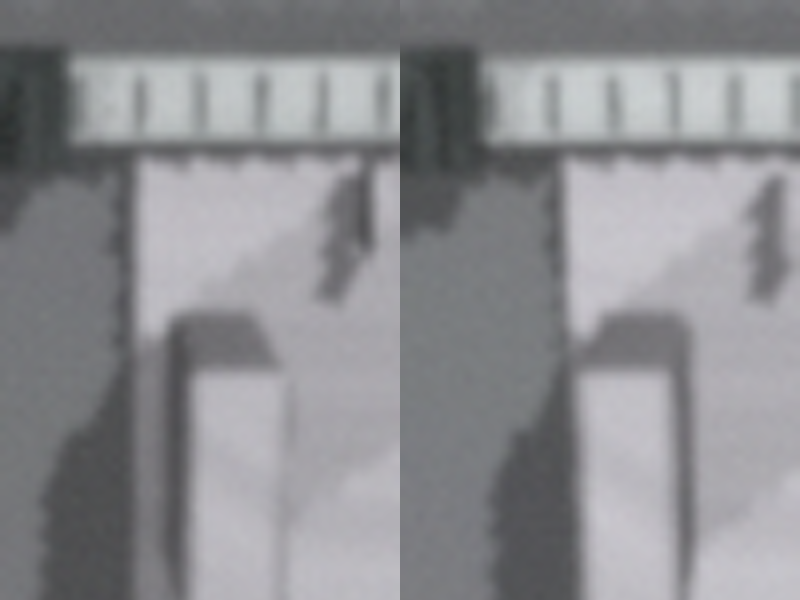

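```bash
python3 - <<'E'
from h import *
import pickle
np.set_printoptions(precision=4,suppress=True)
oa,_=pickle.load(open("pics/a.pkl","rb"));oc,_=pickle.load(open("pics/c.pkl","rb"))
X,e=tri([(cam("wrist",oa),[313.8,188.2]),(cam("wrist",oc),[260.3,188.3])])
print(X,e,U([0,0,-s[2]],[X-[s[0],s[1],0]]))
H=X+U([0,0,s[2]],[0,-.017,0])[0]; H[2]=.101; print(H,go(H))
E
```

```text
[0.5982 0.2164 0.104 ] 0.042967302961613996 [[0.0119 0.0141 0.104 ]]
[0.6039 0.2004 0.101 ] [-0.32 -2.1  15.83]
```

```bash
python3 -m pendant '[[-0.3,-2.3,3,0],[-0.3,-2.3,6,0],[-0.3,-2.3,9,0],[-0.3,-2.3,12,0],[-0.3,-2.3,14,0],[-0.3,-2.3,15,0],[-0.3,-2.3,15.8,0],[-0.3,-2.3,15.8,0],[-0.3,-2.3,15.8,0]]'
python3 -m pendant '[[0,0,0,0],[0,0,0,0],[0,0,0,0],[0,0,0,0],[0,0,0,0],[0,0,0,0],[0,0,0,0],[0,0,0,0]]' 0
```

```text
time_s: 8.13
eef_pos: [0.6029, 0.2007, 0.1024]
eef_rot: [0.001, 0.577, 0.817, 0.0]
wrist_force: [-0.6, 0.4, 0.7]
opening: 0.996
grasp_force: 0.0
time_s: 8.8
eef_pos: [0.6032, 0.201, 0.1018]
eef_rot: [0.001, 0.577, 0.817, 0.001]
wrist_force: [4.0, 1.9, -0.0]
opening: 0.13
grasp_force: 60.8
```

```bash
python3 -m pendant '[[0,-0.4,0,0],[0,-0.9,0,0],[0,-1.4,0,0],[0,-1.9,0,0],[0,-2.4,0,0],[0,-2.9,0,0],[0,-3.3,0,0],[0,-3.6,0,0],[0,-3.6,0,0],[0,-3.6,0,0]]'
python3 shot.py p
python3 - <<'E'
from h import *
im=cv2.imread("pics/p.png"); cv2.imwrite("pics/pz.png",cv2.resize(im[60:260,170:430],(780,600),interpolation=cv2.INTER_CUBIC))
E
```

```text
time_s: 9.63
eef_pos: [0.5698, 0.1888, 0.1018]
eef_rot: [0.001, 0.577, 0.817, 0.001]
wrist_force: [7.0, 2.5, -3.0]
opening: 0.128
grasp_force: 60.4
{'handle': array([374., 296.]), 'mark': array([316., 190.]), 'ptr': array([326., 206.])} [0.5697832  0.18884426 0.10176178]
```

View pics/pz.png

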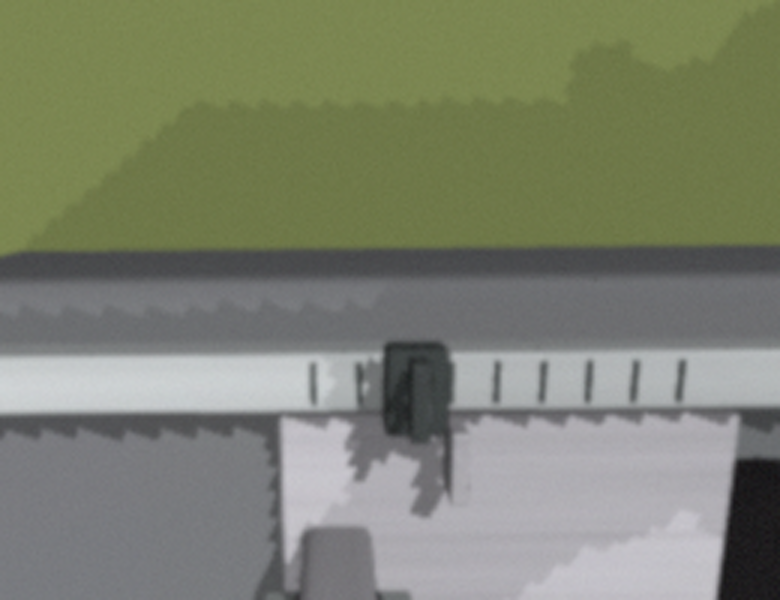

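The zoomed view shows the mark fin centre at about (424,400) and the pointer fin top at about (459,472), with the handle in the centre column at 337. The pointer tip sits lower than the mark tip, so parallax matters. At its depth the mark is about 12.9 mm behind the handle and the pointer is 20 mm behind it, so about 7.1 mm of pull remains.

```bash
python3 -m pendant '[[0,-0.2,0,0],[0,-0.4,0,0],[0,-0.6,0,0],[0,-0.71,0,0],[0,-0.71,0,0],[0,-0.71,0,0],[0,-0.71,0,0],[0,-0.71,0,0]]'
python3 shot.py f
python3 - <<'E'
from h import *
im=cv2.imread("pics/f.png"); cv2.imwrite("pics/fz.png",cv2.resize(im[165:265,265:365],(600,600),interpolation=cv2.INTER_CUBIC))
E
```

```text
time_s: 10.35
eef_pos: [0.5634, 0.1865, 0.1017]
eef_rot: [0.001, 0.577, 0.817, 0.001]
wrist_force: [7.7, 2.6, -3.8]
opening: 0.128
grasp_force: 60.4
{'handle': array([389., 296.]), 'mark': array([332., 190.]), 'ptr': array([341., 206.])} [0.56339104 0.18652327 0.10174053]
```

View pics/fz.png

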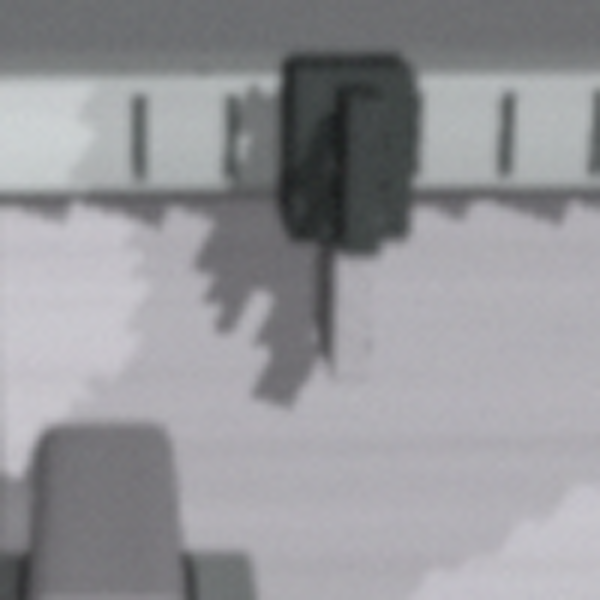

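The pointer fin top spans 335–372 (centre 353) and the mark fin top 345–383 (centre 364). With parallax they are within about 1 mm of each other. I'll refine with intensity profiles.

```bash
python3 - <<'E'
from h import *
for n,c0 in(("p",296),("f",310)):
    g=cv2.imread(f"pics/{n}.png").astype(float).mean(2)
    print(n,c0); print("mark",g[184:202,c0:c0+32].mean(0).round().astype(int).tolist()); 
    print("tip ",g[202:206,c0:c0+32].mean(0).round().astype(int).tolist()); print("ptr ",g[209:223,c0:c0+32].mean(0).round().astype(int).tolist())
    print("hnd",g[243:256,262:304].mean(0).round().astype(int).tolist())
    print("col",g[172:212,c0+15].round().astype(int).tolist())
E
```

```text
p 296
mark [101, 82, 53, 50, 55, 53, 48, 46, 45, 44, 40, 50, 63, 68, 68, 69, 70, 68, 65, 66, 68, 68, 68, 77, 100, 128, 148, 154, 155, 157, 157, 156]
tip  [109, 103, 83, 67, 58, 55, 57, 60, 65, 62, 54, 56, 64, 67, 68, 69, 69, 72, 78, 74, 72, 70, 64, 71, 96, 123, 134, 137, 140, 152, 165, 170]
ptr  [154, 152, 155, 163, 168, 168, 166, 164, 161, 160, 156, 147, 138, 126, 116, 112, 112, 112, 112, 116, 119, 108, 83, 80, 113, 153, 168, 170, 170, 170, 170, 175]
hnd [84, 88, 109, 138, 148, 142, 132, 119, 101, 92, 97, 107, 112, 115, 116, 117, 117, 118, 118, 118, 118, 118, 118, 118, 117, 117, 117, 118, 119, 120, 121, 125, 138, 162, 172, 175, 174, 174, 174, 174, 174, 174]
col [105, 92, 65, 52, 59, 66, 63, 54, 51, 59, 70, 69, 70, 69, 70, 71, 66, 68, 68, 70, 69, 70, 69, 68, 70, 68, 70, 69, 70, 68, 70, 70, 69, 69, 72, 80, 100, 106, 111, 110]
f 310
mark [100, 78, 48, 45, 53, 55, 51, 47, 45, 45, 39, 34, 44, 61, 67, 69, 69, 70, 68, 66, 68, 69, 72, 85, 113, 143, 159, 162, 160, 158, 157, 157]
tip  [109, 106, 89, 70, 60, 56, 57, 56, 55, 55, 47, 43, 52, 64, 68, 70, 70, 75, 84, 91, 93, 96, 112, 145, 169, 175, 175, 174, 175, 174, 174, 174]
ptr  [120, 114, 114, 113, 113, 113, 111, 101, 80, 80, 115, 155, 169, 170, 171, 171, 171, 175, 178, 178, 177, 178, 178, 178, 177, 177, 178, 177, 178, 177, 177, 177]
hnd [85, 88, 103, 127, 136, 138, 135, 122, 102, 93, 98, 107, 113, 116, 117, 117, 118, 119, 119, 119, 119, 119, 119, 119, 118, 118, 118, 119, 120, 122, 123, 126, 140, 163, 174, 175, 176, 176, 176, 175, 175, 176]
col [109, 93, 66, 50, 59, 68, 61, 53, 51, 58, 65, 68, 70, 70, 70, 70, 70, 66, 70, 69, 69, 68, 70, 69, 70, 68, 70, 69, 69, 67, 70, 71, 68, 70, 76, 109, 147, 168, 170, 169]
```

```bash
python3 -m pendant '[[0,-0.05,0,0],[0,-0.05,0,0],[0,-0.05,0,0],[0,-0.05,0,0],[0,-0.05,0,0],[0,-0.05,0,0],[0,-0.05,0,0],[0,-0.05,0,0]]'
python3 - <<'E'
from h import *
print(workorder.hand_in())
E
```

```text
time_s: 11.07
eef_pos: [0.563, 0.1863, 0.1017]
eef_rot: [0.001, 0.577, 0.817, 0.001]
wrist_force: [7.2, 2.4, -3.9]
opening: 0.123
grasp_force: 60.3
the job is handed in; nothing more can be done
None
```

The job is handed in at about 11 s: I pressed the test button and the lever dropped, lifted the lever so it stays up by itself, and am still holding the shutter with its pointer level with the mark to within about 0.5 mm by my measurement; the result was not reported back.

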